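# Offer up the spouted lid over the wet-glazed pitcher

### The job

First slide the carriage with the pitcher on it fully along to the orange stop in front of the light panel (it has a red knob to move it by). Then take the blue lid by its wooden grip, carry it over the things standing in between and hold it level about a centimetre above the pitcher's rim, centred, with its tongue over the spout, so the gap can be judged against the light. The glaze is wet: neither lid nor gripper may ever touch the pitcher; leave the other things on the bench alone, and finish still holding the lid there.

Things in the scene. Friction and masses are not known exactly. Their poses are not given: they have to be found in the camera images.
- carriage (a joint): Position of the grey carriage along its slide, m: grows along +y of slide_base, from 0 to 0.150, where it stands against the orange stop. About 2.5 N of friction, no spring: it stays where it is left.
- slide_base: Fixed aluminium slide, 200 mm (x) by 365 mm (y). Origin: at bench height below the pitcher axis's path; the carriage slides along its +y. Carriage deck 190 x 100 mm, top 36 mm above the bench. Across the +y end, 200 mm from the origin, stands the light panel, 170 mm wide, top 195 mm above the bench. The orange stop, 20 mm thick, top 44 mm above the bench, is at 131 mm.
- carriage_knob (a point): Top centre of the upright red round knob of the carriage, 22 mm in diameter, standing 55 mm above the deck (top 91 mm above the bench); 115 mm from the pitcher's axis on the robot's side (-x of slide_base). It is part of the carriage.
- pitcher: Blue ceramic pitcher, wet glaze, 130 mm high, up to 98 mm in diameter, on a steel turntable disc on the carriage. Origin: centre of its foot, 50 mm above the bench; z up; +x points to the spout, -x to its handle, which reaches 89 mm from the axis. The spout points to -y of slide_base, up to 0.5 rad either way. The turntable is stiff and stays as it is.
- pitcher_mouth (a point): Centre of the pitcher's mouth at rim height, 130 mm above its foot and 180 mm above the bench. Rim radius 45 mm. Axes as the pitcher's.
- pitcher_spout (a point): Tip of the spout, at rim height, 65 mm from the mouth's centre along the pitcher's +x.
- lid: Blue ceramic lid lying on the bench: disc of 94 mm diameter, 9 mm thick, flat below, with a flat tongue 26 mm wide that reaches 67 mm from the centre along its +x. In its middle an upright light wooden bar to grip: 44 mm long (along x), 14 mm wide (along y), from 9 to 41 mm above the underside. About 0.2 to 0.3 kg. Origin: centre of the underside, z up.
- lid_tip (a point): End of the lid's tongue, at the underside, 67 mm from the lid's centre along the lid's +x.
- crock: Terracotta crock, 84 mm in diameter, 110 mm high, with wooden tools fixed in it that stand up to 182 mm above the bench. Loose. Origin: centre of its foot. Leave alone.
- bottle: White bottle with blue cap, 64 mm in diameter, 165 mm high. Loose. Origin: centre of its foot. Leave alone.
- caddy: Small green plastic caddy, 85 x 85 x 90 mm, with a white hinged lid with a black knob, 140 mm high in all at most. Fixed. Origin: centre of its foot. Leave alone.
- rib: Wooden rib, oval, 86 x 56 mm, 7 mm thick, lying flat. Origin: centre of its underside. Leave alone.
- scraper: Stainless steel scraper, 100 x 61 mm, 4 mm blade with a 9 mm thick dark back, lying flat. Origin: centre of its underside. Leave alone.

How it is judged:
On the way, in this order (a step that is already met when the one before it is completed fails the run):
1. the carriage stands against its stop, the lid still lying on the bench (value of joint carriage above 0.143 m and height (world z) of lid below 0.02 m), for 0.2 s.
2. the lid is held in the gripper, lifted higher than the pitcher's rim (height (world z) of lid above 0.181 m and contact force between the fingers and lid above 1 N), for 0.2 s.
At the end, for the whole second after the job is handed in: Carriage within 7 mm of its stop; lid held by the gripper, at rest, underside 4 to 18 mm above the rim, centre within 9 mm of the mouth's, level within 0.12 rad, axis within 0.17 rad of the spout's, tongue tip within 25 mm of the spout tip, not touching the pitcher (value of joint carriage above 0.143 m and horizontal distance between lid and pitcher_mouth below 0.009 m and z of lid in the frame of pitcher_mouth between 0.004 and 0.018 m and angle between lid's own z axis and vertical below 0.12 rad and angle between the x axis of lid and the x axis of pitcher, either way round below 0.17 rad and horizontal distance between lid_tip and pitcher_spout below 0.025 m and contact force between the fingers and lid above 1 N and contact force between lid and pitcher below 0.1 N and linear speed of lid below 0.02 m/s); the arm keeps its last pose, push and grip.
It fails at once if the lid touches the pitcher (contact force between lid and pitcher above 0.3 N).
It fails at once if the robot touches the pitcher (contact force between any of the fingers, the arm and pitcher above 0.3 N).
It fails at once if the crock, bottle, rib or scraper is shifted by more than 15 mm (distance of any of crock, bottle, rib, scraper from where it was at the start of the episode above 0.015 m).
It fails at once if the robot or the lid knocks the caddy (contact force between any of the fingers, the arm, lid and caddy above 2 N).
It also fails if it takes over 64 s, if anything falls off the work surface, if the arm or the gripper's body presses on something with over 40 N, if the wrist force passes 120 N, or if a joint passes its speed limit or range.

### The arm

A 6-joint arm with a two-finger parallel gripper is mounted at the origin on the work surface. World frame = base frame: x ahead of the robot, y to its left, z up, the work surface at z = 0. Lengths are in m, angles in rad, forces in N, time in s.
With the tool pointing down it reaches from about 0.3 to 0.775 m from the base axis. Payload 14.6 kg.
Tool frame: the origin (TCP) lies between the finger pads; the fingertips stand ctrl.tip_extent ahead of it and the grasp point (between the pads) lies 3 mm ahead of it (ctrl.tip_extent is the distance from the TCP to the fingertips, in m); z points along the fingers, y is the line along which they close (so a half turn about z gives the same grasp; the last joint's range is limited). The gripper opens to 94 mm and grips with 3 to 60 N. Pads are 16 mm wide; open, the fingers measure 119 mm over their backs; the gripper's body (75 mm by 177 mm) begins 78 mm behind the grasp point.
Start: joints at [-1.227, 0.3, 1.521, -0, 1.321, -0.067], TCP at [0.22, -0.504, 0.227] pointing down, gripper open.
Joint ranges: [-3.03, 3.03], [-0.79, 2.21], [0.23, 2.52], [-1.04, 4.18], [0, 3.07], [-2.55, 2.55]. Speed limits (rad/s): [2.22, 2.22, 2.57, 3.14, 3.14, 3.14].

### API

Orientations are given as [roll, pitch, yaw] about the fixed x, y, z axes, in that order (R = Rz(yaw) Ry(pitch) Rx(roll)).
In Python, from station import ctrl gives the robot as it stands.
- The arm moves only by the tool shift_gripper, called after "Call:" as name([rows], argument=value, ...), one row to a line, values as JSON. Schema: {"type":"object","properties":{"ticks":{"type":"array","items":{"type":"array","items":{"type":"array","items":{"type":"number"},"minItems":6,"maxItems":6},"minItems":1,"maxItems":10},"minItems":1,"maxItems":1},"aperture":{"type":"number"},"force":{"type":"number"},"only":{"type":"string"},"quiet":{"type":"boolean"},"lines":{"type":"string"}},"required":["ticks"],"additionalProperties":false}. ticks is a list that holds a single list of rows (three levels of brackets), with 1 to 10 rows, each of 6 numbers: dx, dy, dz in m, then a rotation vector rx, ry, rz in rad; each row shifts and turns the commanded pose from where the row before left it, along the tool's axes as they then stand; what a row does not reach is not made up. A row lasts 1/10 s, in which the tool goes at most 0.05 m and 0.15 rad, less where a joint would pass 70% of its speed; a pose out of reach is approached as far as the arm can. aperture is the finger opening in m, set as the call begins (left out keeps the last). The fingers move at their own pace and stop on an object; force is the grip in N (left out, the last holds). Time passes only in rows, so rows that do not move let the fingers close. The tool returns the time, the measured TCP pose, the force, the opening and the grip force at its end. only (a regular expression) keeps the lines of the reply that match it, lines (a string "A,B") keeps lines A to B, and quiet returns only ok. Input that does not fit is refused with a message, and nothing moves.
- ctrl.get_obs(): the state, without advancing time (a new reading comes with each control period).
- ctrl.camera(name): name is "scene" or "top" or "wrist"; returns a dict with "pixels" (480x640x3 uint8, blue, green, red), "fx", "fy", "cx", "cy" (pixels), "k1" (the pictures are not rectified: a ray, as slopes to the right and down, at radius r is drawn at 1 + k1 r^2 times it, then the intrinsics apply), "extrinsics" (4x4, takes a point from camera to world coordinates). Camera axes: x right, y up, looking along -z (the intrinsics and any distortion apply to the point x, -y, -z); pixel columns grow to the right and rows downward; lengths in m; the calibration is good to about 2 mm. A picture is of the moment at which its call begins. There is no depth.
- ctrl.hand_in(): hands the job in; it is judged then, once.
The state is a dict: "time_s": time; "qpos": joint angles; "joint_vel": joint speeds; "tau": joint torques, N m; "ee_pos": TCP position; "eef_rot": TCP orientation; "force": force on the tool from outside, world axes, zero at the start; "moment": the same for the moment, N m; "grip_width": finger opening in m; "grip_force": force on a finger pad.
Only numpy, scipy, OpenCV 4.12 (cv2) and the standard library are available. Lean on these libraries where they do the work, as an engineer would, in place of code of your own. Each camera call takes 0.05 s, during which the arm holds its last target. There are 200 camera calls.

## Working session

There is one attempt and no reset: what is moved stays moved. The work goes in short steps, Python scripts to look and compute and a tool call to move; the robot and the scene stay as the last step left them, time stands still between calls to the robot, and variables do not carry over. Pictures are saved under pics/ and viewed, at most 10 in all, crops included, and the job is handed in when it is done.

```bash
ls; mkdir -p pics; cat > h.py <<'E'
import numpy as np, cv2
from station import ctrl
def cam(n,save=None):
    c=ctrl.camera(n)
    if save: cv2.imwrite('pics/'+save,c['pixels'])
    return c
def ray(c,u,v):
    x=(u-c['cx'])/c['fx'];y=(v-c['cy'])/c['fy']
    rd=np.hypot(x,y);r=rd
    for _ in range(30): r=rd/(1+c['k1']*r*r)
    s=r/rd if rd>0 else 1
    E=np.array(c['extrinsics']);d=E[:3,:3]@np.array([x*s,-y*s,-1]);return E[:3,3],d/np.linalg.norm(d)
def onz(c,u,v,z):
    o,d=ray(c,u,v);return o+d*(z-o[2])/d[2]
def proj(c,p):
    E=np.array(c['extrinsics']);q=E[:3,:3].T@(np.array(p)-E[:3,3]);x=q[0]/-q[2];y=-q[1]/-q[2]
    k=1+c['k1']*(x*x+y*y);return c['cx']+c['fx']*x*k,c['cy']+c['fy']*y*k
def tri(c1,p1,c2,p2):
    o1,d1=ray(c1,*p1);o2,d2=ray(c2,*p2)
    t=np.linalg.lstsq(np.c_[d1,-d2],o2-o1,rcond=None)[0]
    a=o1+d1*t[0];b=o2+d2*t[1];return (a+b)/2,np.linalg.norm(a-b)
E
python3 - <<'E'
from h import *
for n in('top','scene'):
    c=cam(n,n+'0.png');print(n,np.round(c['extrinsics'],3).tolist(),c['fx'],c['k1'])
o=ctrl.get_obs();print(o,ctrl.tip_extent)
E
```

```text
pics
station.py
top [[-0.153, 0.966, -0.209, 0.359], [-0.988, -0.15, 0.026, -0.09], [-0.006, 0.211, 0.978, 1.213], [0.0, 0.0, 0.0, 1.0]] 500.37720843749804 0.036568136544262955
scene [[-0.121, -0.684, 0.719, 1.389], [0.992, -0.074, 0.098, 0.013], [-0.014, 0.726, 0.688, 0.93], [0.0, 0.0, 0.0, 1.0]] 619.3680486330196 -0.026614816191456565
{'time_s': 0.1, 'qpos': array([-1.22660529e+00,  3.00411069e-01,  1.52147734e+00,  1.42348382e-05,
        1.32071292e+00, -6.66050887e-02]), 'joint_vel': array([-1.89069905e-03, -1.76171555e-03, -3.51810942e-03,  6.13035323e-04,
       -1.24138368e-03,  6.14114333e-05]), 'tau': array([ 1.86873745e-03, -5.32643616e+01, -3.53283978e+01,  7.09460699e-02,
        2.34522752e-02, -6.15678891e-05]), 'ee_pos': array([ 0.21956701, -0.50405428,  0.22696314]), 'eef_rot': array([-3.14058714e+00, -8.08909347e-05,  4.10792559e-01]), 'force': array([ 0.11034917,  0.10070843, -0.03775797]), 'moment': array([ 0.01893732, -0.0452741 ,  0.01349547]), 'grip_force': 0.0, 'grip_width': 0.09407866299567517} 0.022
```

View pics/top0.png

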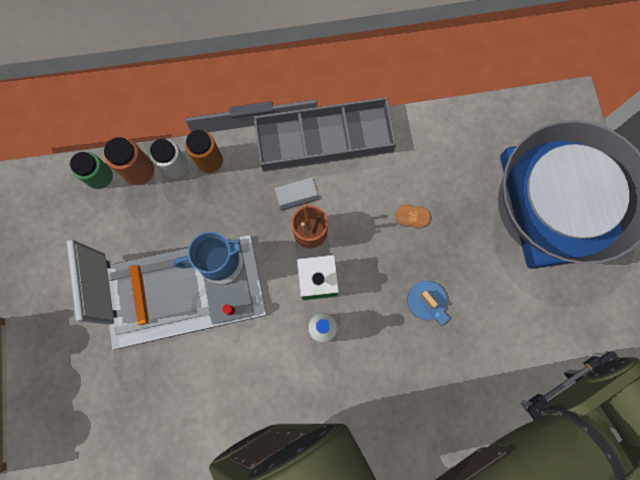

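View pics/scene0.png

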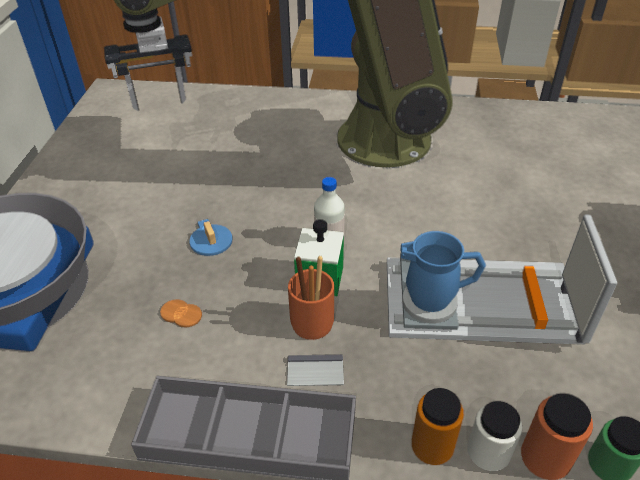

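The top view shows the knob at (228,309), the pitcher mouth at about (212,254) with its spout at (238,246), and the lid at (428,300) with its tongue at (444,318). The caddy is at (318,278), the bottle at (322,327) and the crock at (310,226). In the scene view the lid is at (211,238) and the pitcher mouth at (437,250).

```bash
python3 - <<'E'
from h import *
t=cam('top');s=cam('scene')
it,is_=t['pixels'],s['pixels']
def comps(img,lo,hi,box,mn=15):
    x0,y0,x1,y1=box;h=cv2.cvtColor(img,cv2.COLOR_BGR2HSV);m=cv2.inRange(h,lo,hi);k=np.zeros_like(m);k[y0:y1,x0:x1]=m[y0:y1,x0:x1]
    n,l,st,ce=cv2.connectedComponentsWithStats(k)
    return [(st[i].tolist(),ce[i].round(1).tolist()) for i in range(1,n) if st[i][4]>mn],l
blue=((95,90,40),(125,255,255))
for nm,c,b in(('lid top',t,(395,270,460,335)),('pit top',t,(165,220,255,295)),('lid sc',s,(180,210,240,260)),('pit sc',s,(395,225,490,315))):
    print(nm,comps(c['pixels'],*blue,b)[0])
print('knob',comps(it,(0,150,80),(8,255,255),(215,295,245,320),8)[0])
print('wood',comps(it,(8,60,120),(25,255,255),(410,280,450,315),8)[0])
print('knob onz',onz(t,228.5,308.5,.091))
# upscaled crops
a=cv2.resize(it[225:325,160:260],(400,400),interpolation=cv2.INTER_CUBIC)
b=cv2.resize(it[265:345,390:470],(400,400),interpolation=cv2.INTER_CUBIC)
c=cv2.resize(is_[225:325,390:490],(400,400),interpolation=cv2.INTER_CUBIC)
cv2.imwrite('pics/crop0.png',cv2.resize(np.hstack([a,c]),(800,400)));cv2.imwrite('pics/crop1.png',b)
E
```

```text
lid top [([408, 281, 41, 44, 1112], [427.8, 301.7])]
pit top [([173, 232, 68, 48, 2023], [211.4, 255.5])]
lid sc [([190, 219, 42, 37, 907], [210.2, 239.9])]
pit sc [([401, 231, 84, 81, 4103], [436.2, 268.9])]
knob [([223, 305, 9, 9, 69], [227.0, 308.9])]
wood [([420, 291, 18, 17, 142], [428.6, 299.2])]
knob onz [0.47586877 0.10060498 0.091     ]
```

View pics/crop0.png

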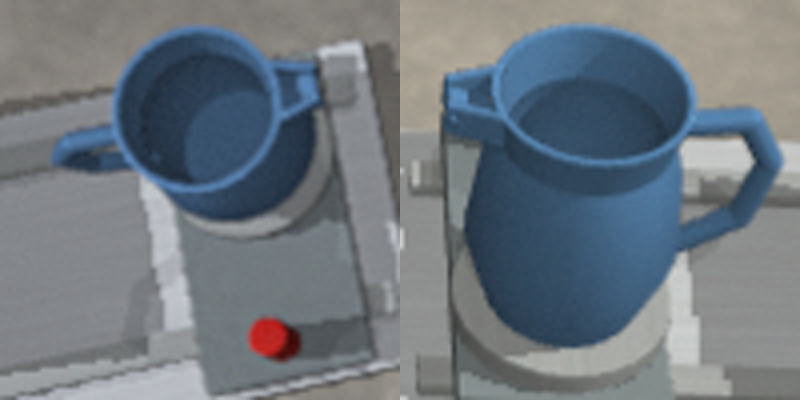

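View pics/crop1.png

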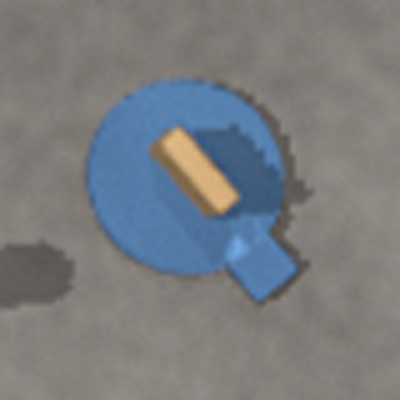

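Crop 0: the rim centre is near (209.2,252.1) in top and (438.6,249) in scene, with the top-view spout tip at (240.5,245.5) and the knob at (227.5,309.2). Crop 1: the lid disc centre is near (427.3,300.3), the tongue tip at (446,322) and the bar top at (429.8,298.8).

```bash
python3 - <<'E'
from h import *
t=cam('top');s=cam('scene')
P=lambda n,v:print(n,np.round(v,4))
# undistorted rim circle fit: outline pts -> plane z=.18
m=tri(t,(209.2,252.1),s,(438.6,249));P('mouth tri',m[0]);print(m[1])
m=onz(t,209.2,252.1,.18);P('mouth',m);P('mouth sc',onz(s,438.6,249,.18))
for p in((188.2,252),(230.3,252),(209,231.3),(209,273)):P(' rim r',np.linalg.norm((onz(t,*p,.18)-m)[:2]))
sp=onz(t,240.5,245.5,.18);P('spout',sp);d=sp-m;print('yaw',np.arctan2(d[1],d[0]),np.hypot(*d[:2]))
k=onz(t,227.5,309.2,.091);P('knob',k);d=m-k;print('slide x yaw',np.arctan2(d[1],d[0]),np.hypot(*d[:2]))
hd=onz(t,174,263,.15);d=m-hd;print('handle yaw',np.arctan2(d[1],d[0]),np.hypot(*d[:2]))
l=onz(t,427.3,300.3,.009);tp=onz(t,446,322,.009);d=tp-l;P('lid',l);print(np.arctan2(d[1],d[0]),np.hypot(*d[:2]))
P('bar',onz(t,429.8,298.8,.041));
b=[onz(t,390+u/5,265+v/5,.041) for u,v in((180,126),(158,145),(218,212),(240,193))]
d=b[3]-b[0]+b[2]-b[1];print('bar yaw',np.arctan2(d[1],d[0]))
P('bottle',onz(t,322,327,.165));P('caddy',onz(t,318,278,.14));P('crock',onz(t,310,226,.11))
# slide edge line
for p in((265,313),(113,347),(255,238)):P('edge',onz(t,*p,.01))
E
```

```text
mouth tri [0.5913 0.1142 0.173 ]
0.0015045361266503637
mouth [0.5898 0.112  0.18  ]
mouth sc [0.5986 0.114  0.18  ]
 rim r 0.044
 rim r 0.0442
 rim r 0.0449
 rim r 0.0443
spout [0.5937 0.0455 0.18  ]
yaw -1.511614080303817 0.0666720286416189
knob [0.4747 0.103  0.091 ]
slide x yaw 0.07842810840410852 0.11544371038318493
handle yaw -1.505880300414544 0.0831143890686769
lid [ 0.431  -0.3579  0.009 ]
-2.6115546434783576 0.06583841745265621
bar [ 0.4316 -0.3572  0.041 ]
bar yaw -2.5924348855776547
bottle [ 0.4008 -0.0982  0.165 ]
caddy [ 0.506  -0.1059  0.14  ]
crock [ 0.6302 -0.1066  0.11  ]
edge [0.4603 0.0297 0.01  ]
edge [0.4375 0.3906 0.01  ]
edge [0.6456 0.0303 0.01  ]
```

```bash
cat >> h.py <<'E'
from scipy.spatial.transform import Rotation as Ro
def delta(p,yaw):
    o=ctrl.get_obs();R=Ro.from_euler('xyz',o['eef_rot']);T=Ro.from_euler('xyz',[np.pi,0,yaw])
    print('pos in tool axes now',R.inv().apply(np.array(p)-o['ee_pos']).round(4),'rot',(R.inv()*T).as_rotvec().round(4),'pos in target axes',T.inv().apply(np.array(p)-o['ee_pos']).round(4),'t',o['time_s'])
E
```

Call:
shift_gripper([
  [[0, 0, -0.02, 0, 0, 0.12], [0, 0, -0.02, 0, 0, 0.12], [0, 0, -0.02, 0, 0, 0.1]],
], aperture=0.094)

```text
time_s: 0.6
ee_pos: [0.2196, -0.5041, 0.2881]
eef_rot: [-3.141, 0.0, 0.066]
force: [-0.7, -0.0, -0.3]
grip_width: 0.0939
grip_force: 0.0
```

Call:
shift_gripper([
  [[0.015, -0.029, 0, 0, 0, 0], [0.015, -0.029, 0, 0, 0, 0], [0.015, -0.029, 0, 0, 0, 0], [0.015, -0.029, 0, 0, 0, 0], [0.015, -0.029, 0, 0, 0, 0], [0.015, -0.029, 0, 0, 0, 0], [0.015, -0.029, 0, 0, 0, 0], [0.015, -0.029, 0, 0, 0, 0], [0.015, -0.029, 0, 0, 0, 0], [0.015, -0.029, 0, 0, 0, 0]],
])

```text
time_s: 1.6
ee_pos: [0.349, -0.2031, 0.2876]
eef_rot: [3.141, -0.0, 0.071]
force: [0.2, 0.1, 0.8]
grip_width: 0.0937
grip_force: 0.0
```

Call:
shift_gripper([
  [[0.015, -0.029, 0, 0, 0, 0], [0.015, -0.029, 0, 0, 0, 0], [0.015, -0.029, 0, 0, 0, 0], [0.015, -0.029, 0, 0, 0, 0], [0.015, -0.029, 0, 0, 0, 0], [0.015, -0.029, 0, 0, 0, 0], [0.015, -0.029, 0, 0, 0, 0], [0.015, -0.029, 0, 0, 0, 0], [0.015, -0.029, 0, 0, 0, 0], [0, 0, 0, 0, 0, 0]],
])

```text
time_s: 2.6
ee_pos: [0.4655, 0.068, 0.2871]
eef_rot: [-3.141, 0.001, 0.074]
force: [-0.5, 0.3, 1.0]
grip_width: 0.0942
grip_force: 0.0
```

```bash
python3 -c "
from h import *
delta([.4747,.103,.08],.07)"
```

```text
pos in tool axes now [ 0.0118 -0.0341  0.2071] rot [-0.0004  0.0005  0.0037] pos in target axes [ 0.0116 -0.0342  0.2071] t 2.6
```

Call:
shift_gripper([
  [[0.012, -0.034, 0.02, 0, 0, 0], [0, 0, 0.03, 0, 0, 0], [0, 0, 0.03, 0, 0, 0], [0, 0, 0.03, 0, 0, 0], [0, 0, 0.03, 0, 0, 0], [0, 0, 0.03, 0, 0, 0], [0, 0, 0.025, 0, 0, 0], [0, 0, 0.012, 0, 0, 0]],
])

```text
time_s: 3.4
ee_pos: [0.4735, 0.0996, 0.0786]
eef_rot: [3.141, 0.003, 0.07]
force: [0.8, -0.9, -0.2]
grip_width: 0.0941
grip_force: 0.0
```

Call:
shift_gripper([
  [[0, 0, 0, 0, 0, 0], [0, 0, 0, 0, 0, 0], [0, 0, 0, 0, 0, 0], [0, 0, 0, 0, 0, 0], [0, 0, 0, 0, 0, 0], [0, 0, 0, 0, 0, 0], [0, 0, 0, 0, 0, 0]],
], aperture=0.0, force=20)

```text
time_s: 4.1
ee_pos: [0.4746, 0.1003, 0.0806]
eef_rot: [-3.142, -0.0, 0.071]
force: [0.4, -0.4, 0.4]
grip_width: 0.0412
grip_force: 0.0
```

```bash
python3 -c "
from h import *
cam('scene','sc1.png')"
```

```text
(no output)
```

View pics/sc1.png

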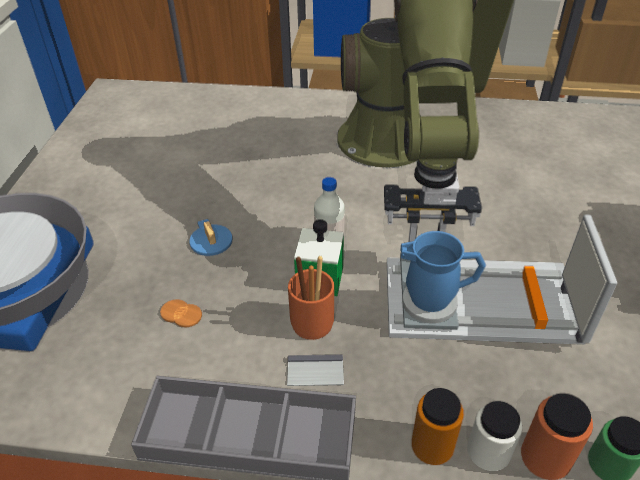

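The scene view shows the gripper straddling the knob behind the pitcher at (433,215), with clearance. I'll finish closing, then slide.

Call:
shift_gripper([
  [[0, 0, 0, 0, 0, 0], [0, 0, 0, 0, 0, 0], [0, 0, 0, 0, 0, 0], [0, 0, 0, 0, 0, 0], [0, 0, 0, 0, 0, 0]],
], aperture=0.0, force=20)

```text
time_s: 4.65
ee_pos: [0.4745, 0.1004, 0.0805]
eef_rot: [-3.141, 0.0, 0.071]
force: [-0.3, 2.8, 0.5]
grip_width: 0.0218
grip_force: 20.0
```

Call:
shift_gripper([
  [[0, -0.006, 0, 0, 0, 0], [0, -0.01, 0, 0, 0, 0], [0, -0.01, 0, 0, 0, 0], [0, -0.01, 0, 0, 0, 0], [0, -0.01, 0, 0, 0, 0], [0, -0.01, 0, 0, 0, 0], [0, -0.01, 0, 0, 0, 0], [0, -0.01, 0, 0, 0, 0], [0, -0.01, 0, 0, 0, 0], [0, -0.01, 0, 0, 0, 0]],
])

```text
time_s: 5.65
ee_pos: [0.4681, 0.197, 0.0805]
eef_rot: [-3.142, -0.001, 0.071]
force: [7.8, -2.4, -3.1]
grip_width: 0.0219
grip_force: 20.0
```

Call:
shift_gripper([
  [[0, -0.01, 0, 0, 0, 0], [0, -0.01, 0, 0, 0, 0], [0, -0.01, 0, 0, 0, 0], [0, -0.006, 0, 0, 0, 0], [0, -0.006, 0, 0, 0, 0], [0, 0, 0, 0, 0, 0]],
])

```text
time_s: 6.25
ee_pos: [0.4653, 0.2394, 0.0805]
eef_rot: [-3.141, -0.002, 0.071]
force: [8.7, 3.1, -5.5]
grip_width: 0.0212
grip_force: 20.0
```

Call:
shift_gripper([
  [[0.001, -0.004, 0, 0, 0, 0], [0, -0.004, 0, 0, 0, 0], [0, -0.003, 0, 0, 0, 0], [0, 0, 0, 0, 0, 0]],
])

```text
time_s: 6.65
ee_pos: [0.4648, 0.2479, 0.0804]
eef_rot: [3.138, 0.001, 0.071]
force: [0.1, -16.6, 4.9]
grip_width: 0.0216
grip_force: 20.0
```

Call:
shift_gripper([
  [[0, -0.003, 0, 0, 0, 0], [0, -0.002, 0, 0, 0, 0], [0, 0, 0, 0, 0, 0]],
])

```text
time_s: 6.95
ee_pos: [0.4647, 0.2503, 0.0803]
eef_rot: [3.134, 0.002, 0.071]
force: [1.5, -40.5, 11.0]
grip_width: 0.0259
grip_force: 20.0
```

Call:
shift_gripper([
  [[0, 0.003, 0, 0, 0, 0], [0, 0.002, 0, 0, 0, 0], [0, 0, 0, 0, 0, 0], [0, 0, 0, 0, 0, 0], [0, 0, 0, 0, 0, 0], [0, 0, 0, 0, 0, 0], [0, 0, 0, 0, 0, 0], [0, 0, 0, 0, 0, 0]],
], aperture=0.07)

```text
time_s: 7.75
ee_pos: [0.4649, 0.2491, 0.0805]
eef_rot: [-3.142, -0.0, 0.071]
force: [-0.0, -0.6, -0.4]
grip_width: 0.0702
grip_force: 0.0
```

Call:
shift_gripper([
  [[0, 0, -0.02, 0, 0, 0], [0, 0, -0.03, 0, 0, 0], [0, 0, -0.04, 0, 0, 0], [0, 0, -0.04, 0, 0, 0], [0, 0, -0.04, 0, 0, 0], [0, 0, -0.04, 0, 0, 0], [0, 0, 0, 0, 0, 0]],
])

```text
time_s: 8.45
ee_pos: [0.4661, 0.2496, 0.2959]
eef_rot: [-3.139, -0.008, 0.071]
force: [1.0, -0.3, 0.3]
grip_width: 0.0701
grip_force: 0.0
```

```bash
python3 -c "
from h import *
delta([.4315,-.3575,.2],.54)"
```

```text
pos in tool axes now [-0.0782  0.6034  0.0934] rot [-0.001  -0.0086 -0.4692] pos in target axes [-0.3418  0.5029  0.0959] t 8.45
```

Call:
shift_gripper([
  [[-0.004, 0.02, 0, 0, 0, 0], [-0.004, 0.03, 0, 0, 0, 0], [-0.004, 0.032, 0, 0, 0, 0], [-0.004, 0.032, 0, 0, 0, 0], [-0.004, 0.032, 0, 0, 0, 0], [-0.004, 0.032, 0, 0, 0, 0], [-0.004, 0.032, 0, 0, 0, 0], [-0.004, 0.032, 0, 0, 0, 0], [-0.004, 0.032, 0, 0, 0, 0], [-0.004, 0.032, 0, 0, 0, 0]],
])

```text
time_s: 9.45
ee_pos: [0.4463, -0.0603, 0.29]
eef_rot: [-3.141, 0.0, 0.071]
force: [0.6, -0.3, 0.4]
grip_width: 0.0701
grip_force: 0.0
```

Call:
shift_gripper([
  [[-0.004, 0.032, 0, 0, 0, 0], [-0.004, 0.032, 0, 0, 0, 0], [-0.004, 0.032, 0, 0, 0, 0], [-0.004, 0.032, 0, 0, 0, 0], [-0.004, 0.032, 0, 0, 0, 0], [-0.004, 0.032, 0, 0, 0, 0], [-0.004, 0.032, 0, 0, 0, 0], [-0.004, 0.032, 0, 0, 0, 0], [-0.004, 0.032, 0, 0, 0, 0], [0, 0.009, 0, 0, 0, 0]],
])

```text
time_s: 10.45
ee_pos: [0.4311, -0.3601, 0.2893]
eef_rot: [-3.141, 0.001, 0.069]
force: [0.4, 0.8, 0.8]
grip_width: 0.0704
grip_force: 0.0
```

Call:
shift_gripper([
  [[0, 0, 0, 0, 0, -0.117], [0, 0, 0, 0, 0, -0.117], [0, 0, 0, 0, 0, -0.117], [0, 0, 0, 0, 0, -0.117], [0, 0, 0, 0, 0, 0]],
])

```text
time_s: 10.95
ee_pos: [0.432, -0.3572, 0.2901]
eef_rot: [-3.141, 0.0, 0.541]
force: [-0.3, -0.4, 0.8]
grip_width: 0.0699
grip_force: 0.0
```

```bash
python3 - <<'E'
from h import *
delta([.4315,-.3575,.2],.54)
w=cam('wrist','w1.png');t=cam('top');s=cam('scene')
a=cv2.resize(t['pixels'][225:325,60:210],(600,400),interpolation=cv2.INTER_CUBIC)
b=cv2.resize(s['pixels'][205:355,400:625],(600,400),interpolation=cv2.INTER_CUBIC)
cv2.imwrite('pics/t1.png',a)
cv2.imwrite('pics/s1.png',b)
print(np.round(w['extrinsics'],3).tolist())
E
```

```text
pos in tool axes now [-0.0005  0.0001  0.0901] rot [-0.0005  0.0001  0.0011] pos in target axes [-0.0005  0.      0.0901] t 10.95
[[0.516, 0.829, 0.218, 0.496], [-0.857, 0.499, 0.131, -0.32], [-0.0, -0.254, 0.967, 0.448], [0.0, 0.0, 0.0, 1.0]]
```

View pics/w1.png

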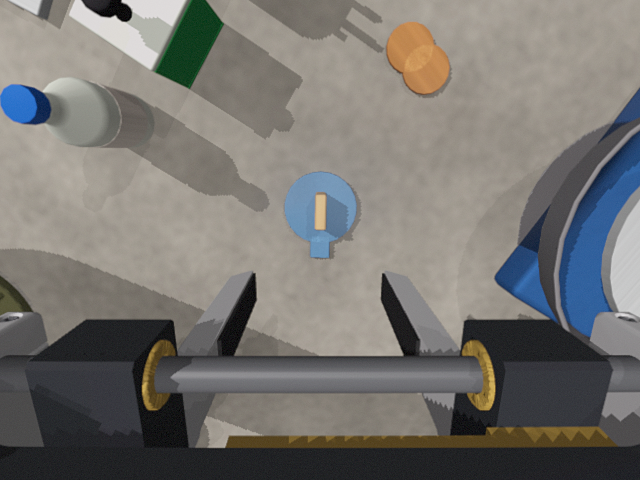

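View pics/t1.png

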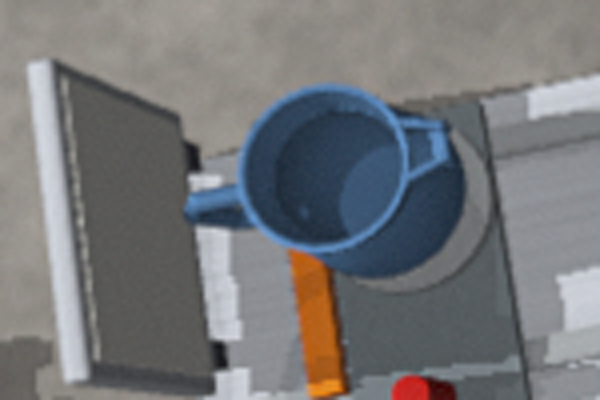

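View pics/s1.png

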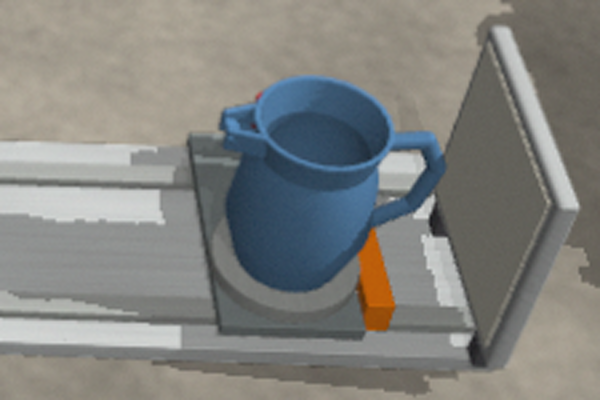

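Wrist: the bar is upright in the picture, centred at (320.5,211), with the tongue end at (320,257). Top crop: rim centre at (141,267.3) and spout tip at (171.3,259.5), with the carriage against the orange stop. Scene crop: rim centre at (521.5,251.3).

```bash
python3 - <<'E'
from h import *
P=lambda n,v:print(n,np.round(v,4))
w=cam('wrist');t=cam('top');s=cam('scene')
l=onz(w,320.5,211.5,.041);P('bar w',l)
d=onz(w,320,258,.009);c=onz(w,321,206.5,.009);P('disc w',c);v=d-c;print('yaw',np.arctan2(v[1],v[0]),np.hypot(*v[:2]))
h=cv2.cvtColor(w['pixels'],cv2.COLOR_BGR2HSV)[160:270,270:370]
m=cv2.inRange(h,(8,60,120),(25,255,255));ct=max(cv2.findContours(m,0,2)[0],key=cv2.contourArea);print('bar rect',cv2.minAreaRect(ct))
m=onz(t,141,267.3,.18);P('mouth',m);P('mouth sc',onz(s,521.5,251.3,.18))
P('tri',tri(t,(141,267.3),s,(521.5,251.3))[0])
sp=onz(t,171.3,259.5,.18);v=sp-m;P('spout',sp);print(np.arctan2(v[1],v[0]),np.hypot(*v[:2]))
hd=onz(t,107,276.5,.15);v=m-hd;print('handle yaw',np.arctan2(v[1],v[0]))
sp=onz(s,484.4,250.7,.18);v=sp-onz(s,521.5,251.3,.18);print('sc',np.arctan2(v[1],v[0]),np.hypot(*v[:2]))
E
```

```text
bar w [ 0.4362 -0.3598  0.041 ]
disc w [ 0.4374 -0.3601  0.009 ]
yaw -2.622172718348728 0.06981372972158884
bar rect ((50.0, 50.5), (37.0, 10.0), 90.0)
mouth [0.5795 0.2553 0.18  ]
mouth sc [0.589  0.2561 0.18  ]
tri [0.5812 0.2582 0.1725]
spout [0.5863 0.1918 0.18  ]
-1.4650740226598762 0.06385502049288846
handle yaw -1.5434215297480098
sc -1.4868753515387805 0.06378624621592335
```

```bash
python3 - <<'E'
from h import *
P=lambda n,v:print(n,np.round(v,4))
t=cam('top');s=cam('scene')
u=np.array([-.066,.998])
for a in((191,322.3),(185,287),(180.5,253)):P('deck -y edge s',onz(t,*a,.036)[:2]@u)
h=cv2.cvtColor(t['pixels'],cv2.COLOR_BGR2HSV);m=cv2.inRange(h,(8,180,100),(20,255,255));m[:255]=0;m[330:]=0;m[:,160:]=0;m[:,120:128]=0;m[:,:120]=0
for r in(296,305,314,320):
    x=np.where(m[r])[0];
    if len(x):print(r,x.min(),x.max(),h[r,x.min():x.max()+1,2].tolist(),'s of edges',[round(float(onz(t,c,r,.044)[:2]@u),4) for c in(x.min(),x.max()+1)])
hs=cv2.cvtColor(s['pixels'],cv2.COLOR_BGR2HSV);m=cv2.inRange(hs,(8,180,100),(20,255,255));m[:,:525]=0;m[:,560:]=0
y,x=np.where(m);print('scene stop bbox',x.min(),x.max(),y.min(),y.max())
k=cv2.inRange(h,(0,150,80),(8,255,255));y,x=np.where(k[305:335,145:185]);print('knob px',x.mean()+145,y.mean()+305, x.min()+145,x.max()+145,y.min()+305,y.max()+305)
kk=onz(t,162,322.5,.091);P('knob',kk);print(kk[:2]@u)
P('lid sc',onz(s,211,238.5,.009))
q=onz(s,211,238.5,.009)
E
```

```text
deck -y edge s 0.1683
deck -y edge s 0.1687
deck -y edge s 0.166
296 134 141 [170, 165, 165, 165, 165, 165, 168, 152] s of edges [0.2854, 0.2674]
305 135 143 [180, 184, 181, 182, 183, 183, 188, 175, 118] s of edges [0.2861, 0.2658]
314 137 144 [187, 177, 165, 165, 165, 167, 164, 142] s of edges [0.2845, 0.2666]
320 138 145 [166, 168, 191, 223, 226, 227, 212, 137] s of edges [0.2841, 0.2663]
scene stop bbox 534 558 291 466
knob px 162.84 323.25333333333333 158 170 319 328
knob [0.4681 0.2489 0.091 ]
0.21751119776609068
lid sc [ 0.4383 -0.3553  0.009 ]
```

Call:
shift_gripper([
  [[0.002, 0.002, 0.03, 0, 0, 0], [0, 0, 0.04, 0, 0, 0], [0, 0, 0.04, 0, 0, 0], [0, 0, 0.04, 0, 0, 0], [0, 0, 0.04, 0, 0, 0], [0, 0, 0.03, 0, 0, 0], [0, 0, 0.02, 0, 0, 0], [0, 0, 0.01, 0, 0, 0], [0, 0, 0.004, 0, 0, 0], [0, 0, 0, 0, 0, 0]],
])

```text
time_s: 12.35
ee_pos: [0.4347, -0.3587, 0.0368]
eef_rot: [3.141, -0.0, 0.539]
force: [-0.2, -0.1, 0.4]
grip_width: 0.07
grip_force: 0.0
```

Call:
shift_gripper([
  [[0, 0, 0, 0, 0, 0], [0, 0, 0, 0, 0, 0], [0, 0, 0, 0, 0, 0], [0, 0, 0, 0, 0, 0], [0, 0, 0, 0, 0, 0], [0, 0, 0, 0, 0, 0], [0, 0, 0, 0, 0, 0], [0, 0, 0, 0, 0, 0], [0, 0, 0, 0, 0, 0], [0, 0, 0, 0, 0, 0]],
], aperture=0.0, force=40)

```text
time_s: 13.35
ee_pos: [0.4345, -0.3585, 0.0364]
eef_rot: [-3.141, 0.0, 0.539]
force: [-0.3, 1.1, 1.1]
grip_width: 0.0137
grip_force: 40.0
```

Call:
shift_gripper([
  [[0, 0, -0.01, 0, 0, 0], [0, 0, -0.02, 0, 0, 0], [0, 0, -0.03, 0, 0, 0], [0, 0, -0.04, 0, 0, 0], [0, 0, -0.04, 0, 0, 0], [0, 0, -0.04, 0, 0, 0], [0, 0, -0.04, 0, 0, 0], [0, 0, -0.03, 0, 0, 0], [0, 0, -0.01, 0, 0, 0], [0, 0, 0, 0, 0, 0]],
])

```text
time_s: 14.35
ee_pos: [0.4346, -0.3586, 0.2972]
eef_rot: [3.14, -0.0, 0.539]
force: [0.7, 0.1, -3.7]
grip_width: 0.0138
grip_force: 40.0
```

Call:
shift_gripper([
  [[0, 0, 0, 0, 0, -0.11], [0, 0, 0, 0, 0, -0.11], [0, 0, 0, 0, 0, -0.11], [0, 0, 0, 0, 0, -0.11], [0, 0, 0, 0, 0, -0.11], [0, 0, 0, 0, 0, -0.11], [0, 0, 0, 0, 0, -0.11], [0, 0, 0, 0, 0, -0.11], [0, 0, 0, 0, 0, -0.11], [0, 0, 0, 0, 0, -0.11]],
])

```text
time_s: 15.35
ee_pos: [0.4341, -0.3582, 0.2939]
eef_rot: [-3.139, -0.003, 1.643]
force: [-0.1, -0.4, -1.8]
grip_width: 0.0136
grip_force: 40.0
```

```bash
python3 -c "
from h import *
delta([.581,.2555,.296],1.64);cam('wrist','w2.png')"
```

```text
pos in tool axes now [ 0.6015  0.1909 -0.0009] rot [-0.0025 -0.0028  0.0033] pos in target axes [ 0.6021  0.1889 -0.0021] t 15.35
```

View pics/w2.png

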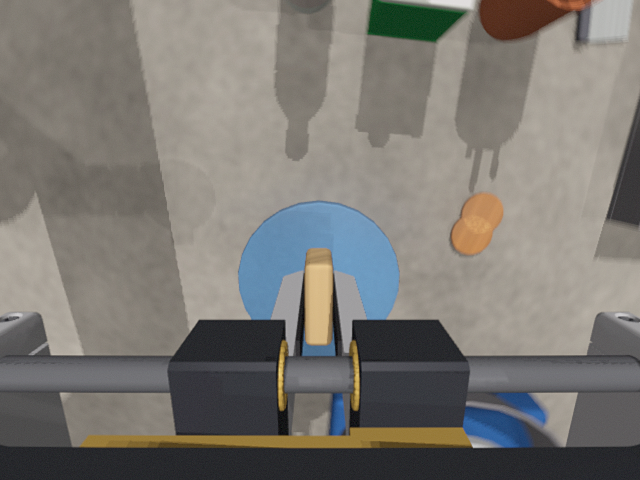

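The wrist view shows the lid held straight by its bar at (319,300), with the disc centred near (319,278). I'll carry it over.

Call:
shift_gripper([
  [[0.015, 0.005, 0, 0, 0, 0], [0.025, 0.008, 0, 0, 0, 0], [0.03, 0.01, 0, 0, 0, 0], [0.03, 0.01, 0, 0, 0, 0], [0.03, 0.01, 0, 0, 0, 0], [0.03, 0.01, 0, 0, 0, 0], [0.03, 0.01, 0, 0, 0, 0], [0.03, 0.01, 0, 0, 0, 0], [0.03, 0.01, 0, 0, 0, 0], [0.03, 0.01, 0, 0, 0, 0]],
])

```text
time_s: 16.4
ee_pos: [0.508, -0.0707, 0.2954]
eef_rot: [-3.14, -0.001, 1.636]
force: [0.5, 0.3, -3.2]
grip_width: 0.0136
grip_force: 40.0
```

Call:
shift_gripper([
  [[0.03, 0.01, 0, 0, 0, 0], [0.03, 0.01, 0, 0, 0, 0], [0.03, 0.01, 0, 0, 0, 0], [0.03, 0.01, 0, 0, 0, 0], [0.03, 0.01, 0, 0, 0, 0], [0.03, 0.01, 0, 0, 0, 0], [0.03, 0.01, 0, 0, 0, 0], [0.03, 0.006, 0, 0, 0, 0], [0.02, 0.003, 0, 0, 0, 0], [0.01, 0, 0, 0, 0, 0]],
])

```text
time_s: 17.4
ee_pos: [0.568, 0.204, 0.295]
eef_rot: [-3.14, 0.0, 1.638]
force: [0.2, -0.5, -3.5]
grip_width: 0.0134
grip_force: 40.0
```

Call:
shift_gripper([
  [[0.0, 0, 0, 0, 0, 0], [0.0, 0, 0, 0, 0, 0]],
])

```text
time_s: 17.6
ee_pos: [0.5685, 0.2014, 0.2961]
eef_rot: [-3.141, 0.0, 1.638]
force: [0.5, -0.3, -2.9]
grip_width: 0.0138
grip_force: 40.0
```

```bash
python3 - <<'E'
from h import *
delta([.581,.2555,.296],1.64)
t=cam('top');s=cam('scene');w=cam('wrist')
a=cv2.resize(t['pixels'][215:315,90:190],(400,400),interpolation=cv2.INTER_CUBIC)
b=cv2.resize(s['pixels'][180:300,460:580],(400,400),interpolation=cv2.INTER_CUBIC)
cv2.imwrite('pics/c2.png',np.hstack([a,b]))
# lid centre from wrist disc: circle fit on the disc top plane
o=ctrl.get_obs();zl=o['ee_pos'][2]-.0364
h=cv2.cvtColor(w['pixels'],cv2.COLOR_BGR2HSV);m=cv2.inRange(h,(98,80,60),(115,255,255));m[310:]=0;m[:,:225]=0;m[:,415:]=0;m[:195]=0
cv2.imwrite('pics/w3.png',w['pixels'])
E
```

```text
pos in tool axes now [0.0532 0.0161 0.0001] rot [-0.0006  0.0003 -0.0023] pos in target axes [0.0531 0.0162 0.0001] t 17.6
```

View pics/c2.png

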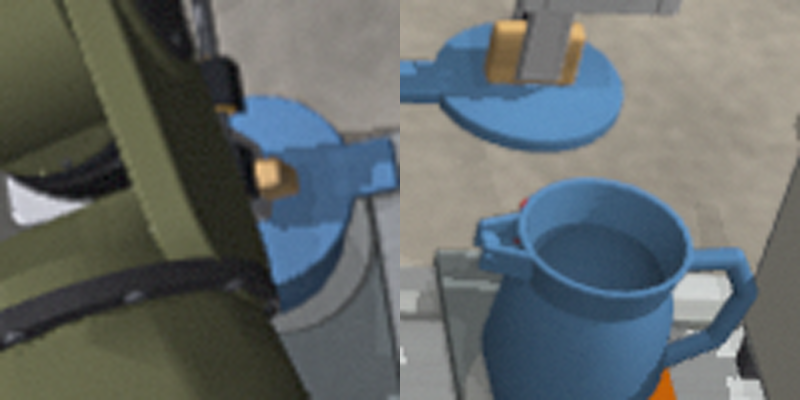

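The crops show the lid still held level and well above the rim. In scene the lid disc centre is near (499,204) and the rim centre near (521.5,251.3); in top the arm partly hides the lid. Next I'll fit the arcs and use the held lid's known pose to remove the camera bias.

```bash
cat > fit.py <<'E'
from h import *
from scipy.optimize import least_squares
def circ(P,r):
    P=np.array(P)[:,:2]
    f=lambda c:np.hypot(*(P-c).T)-r
    s=least_squares(f,P.mean(0)+[0,.001],loss='soft_l1',f_scale=.001);return s.x,np.std(s.fun),len(P)
def blue(c,b):
    h=cv2.cvtColor(c['pixels'],cv2.COLOR_BGR2HSV);m=cv2.inRange(h,(95,90,40),(125,255,255));k=np.zeros_like(m);x0,y0,x1,y1=b;k[y0:y1,x0:x1]=m[y0:y1,x0:x1];return k
E
python3 - <<'E'
from fit import *
s=cam('scene');w=cam('wrist');t=cam('top');o=ctrl.get_obs();p=o['ee_pos'];zl=p[2]-.0364
print('tcp',p)
m=blue(s,(460,180,560,229))
pts=[(u,np.where(m[:,u])[0].max()+1) for u in range(480,525)]   # underside near arc
near=[onz(s,u+.5,v,zl) for u,v in pts];print('lid scene near arc',circ(near,.047))
m=blue(s,(480,229,580,300))
pts=[(u,np.where(m[:,u])[0].min()) for u in range(502,544)]
print('mouth scene far arc',circ([onz(s,u+.5,v,.18) for u,v in pts],.045))
m=blue(w,(200,180,430,310));m=cv2.morphologyEx(m,cv2.MORPH_OPEN,np.ones((3,3)))
pts=[(u,np.where(m[:,u])[0].min()) for u in range(255,385) if m[:,u].any()]
c,e,n=circ([onz(w,u+.5,v,zl+.009) for u,v in pts],.047)
R=Ro.from_euler('xyz',o['eef_rot']);print('lid wrist',c,e,n,'in tool',R.inv().apply([*(c-p[:2]),0]))
m=blue(w,(0,0,640,190));y,x=np.where(m);print('blue seen above lid in wrist',len(x),x.min() if len(x) else 0,x.max() if len(x) else 0,y.min() if len(x) else 0,y.max() if len(x) else 0)
E
```

```text
tcp [0.56886396 0.20127896 0.2965574 ]
lid scene near arc (array([0.56955838, 0.2024792 ]), np.float64(0.0006415374079390061), 45)
mouth scene far arc (array([0.58921312, 0.25613819]), np.float64(0.0006162779460060414), 42)
lid wrist [0.57942922 0.21253126] 0.00274670979574325 130 in tool [1.05195966e-02 1.12950080e-02 1.98162390e-06]
blue seen above lid in wrist 4418 286 396 67 189
```

Call:
shift_gripper([
  [[-0.02, 0, 0, 0, 0, 0], [-0.03, 0, 0, 0, 0, 0], [-0.03, 0, 0, 0, 0, 0], [-0.02, 0, 0, 0, 0, 0], [0, 0, 0, 0, 0, 0], [0, 0, 0, 0, 0, 0], [0, 0, 0, 0, 0, 0]],
])

```text
time_s: 18.6
ee_pos: [0.5755, 0.1028, 0.2965]
eef_rot: [3.142, -0.0, 1.639]
force: [-1.2, -0.2, -3.0]
grip_width: 0.0139
grip_force: 40.0
```

```bash
python3 - <<'E'
from fit import *
w=cam('wrist');s=cam('scene');o=ctrl.get_obs();p=o['ee_pos'];zl=p[2]-.0364;R=Ro.from_euler('xyz',o['eef_rot'])
print('tcp',p)
print('mouth px guesses',[np.round(proj(w,q),1).tolist() for q in([.5795,.2555,.18],[.589,.256,.18],[.585,.19,.18])])
print('lid px',np.round(proj(w,[*p[:2],zl+.009]),1))
m=blue(w,(0,0,640,320));n,l,st,ce=cv2.connectedComponentsWithStats(m)
print([(st[i].tolist(),ce[i].round(1).tolist()) for i in range(1,n) if st[i][4]>100])
np.save('w.npy',w['pixels']);cv2.imwrite('pics/w4.png',w['pixels'])
for r in range(0,315,12): 
    x=np.where(m[r])[0]
    if len(x): 
        g=np.split(x,np.where(np.diff(x)>1)[0]+1);print(r,[(int(a[0]),int(a[-1])) for a in g if len(a)>1])
E
```

```text
tcp [0.57549004 0.10289814 0.2964208 ]
mouth px guesses [[337.6, 36.0], [350.9, 36.3], [337.7, 131.6]]
lid px [317.2 279.8]
[([282, 0, 124, 132, 12087], [342.5, 53.0]), ([239, 202, 160, 118, 11237], [318.3, 255.8])]
0 [(292, 397)]
12 [(287, 401)]
24 [(284, 404)]
36 [(282, 405)]
48 [(283, 403)]
60 [(286, 400)]
72 [(288, 394)]
84 [(291, 386)]
96 [(301, 303), (305, 308), (310, 373)]
108 [(323, 355), (357, 363)]
120 [(327, 359)]
204 [(299, 340)]
216 [(272, 364)]
228 [(258, 378)]
240 [(249, 388)]
252 [(243, 305), (332, 393)]
264 [(240, 304), (333, 396)]
276 [(239, 282), (354, 398)]
288 [(240, 278), (358, 397)]
300 [(243, 275), (362, 394)]
312 [(248, 271), (366, 389)]
```

```bash
python3 - <<'E'
from fit import *
w=cam('wrist');o=ctrl.get_obs();p=o['ee_pos'];zl=p[2]-.0364;R=Ro.from_euler('xyz',o['eef_rot'])
m=blue(w,(0,0,640,320))
def edges(rows,z):
    P=[]
    for r in rows:
        x=np.where(m[r])[0];P+=[onz(w,x.min(),r+.5,z),onz(w,x.max()+1,r+.5,z)]
    return P
for r1 in(35,45,55):
    c,e,n=circ(edges(range(2,r1),.18),.045);print('mouth wrist',c.round(4),round(e,4))
M=circ(edges(range(2,45),.18),.045)[0]
c,e,n=circ(edges(range(206,316),zl+.009),.047);print('lid wrist',c.round(4),round(e,4),'lid-tcp in tool',R.inv().apply([*(c-p[:2]),0]).round(4))
print('tcp',p,'mouth-lid world',(M-c).round(4))
# spout tip: lowest rows of the pitcher blob
for r in(112,116,120,124,128,131):
    x=np.where(m[r])[0];print(r,x.min(),x.max())
x=np.where(m[126])[0];tip=onz(w,(x.min()+x.max()+1)/2,132,.18)[:2];v=tip-M;print('spout yaw',np.arctan2(v[1],v[0]),np.hypot(*v))
E
```

```text
mouth wrist [0.5845 0.2517] 0.0004
mouth wrist [0.5845 0.2517] 0.0005
mouth wrist [0.5845 0.2519] 0.0005
lid wrist [0.5765 0.1008] 0.0004 lid-tcp in tool [-0.0021  0.0009 -0.    ]
tcp [0.57548987 0.10284401 0.29640093] mouth-lid world [0.008  0.1508]
112 324 362
116 326 360
120 327 359
124 328 358
128 329 358
131 330 355
spout yaw -1.491545516267866 0.061712039604786044
```

Call:
shift_gripper([
  [[0.02, 0.003, 0, 0, 0, 0], [0.03, 0.004, 0, 0, 0, 0], [0.03, 0.004, 0, 0, 0, 0], [0.03, 0.004, 0, 0, 0, 0], [0.025, 0.003, 0, 0, 0, 0], [0.0155, 0.002, 0, 0, 0, 0], [0, 0, 0.02, 0, 0, 0], [0, 0, 0.02, 0, 0, 0], [0, 0, 0.01, 0, 0, 0], [0, 0, 0, 0, 0, 0]],
])

```text
time_s: 19.75
ee_pos: [0.585, 0.2534, 0.2452]
eef_rot: [-3.139, 0.001, 1.639]
force: [0.2, -0.3, -3.3]
grip_width: 0.0135
grip_force: 40.0
```

```bash
cat > m.py <<'E'
from fit import *
s=cam('scene');o=ctrl.get_obs();p=o['ee_pos'];zl=p[2]-.0364
R=Ro.from_euler('xyz',o['eef_rot']);print('tcp',p,o['eef_rot'],'zl',zl,'t',o['time_s'])
h=cv2.cvtColor(s['pixels'],cv2.COLOR_BGR2HSV)
u0=int(round(proj(s,[*p[:2],zl])[0]));print('u0',u0,proj(s,[*p[:2],zl]),proj(s,[.5845,.2545,.18]))
for u in range(u0-30,u0+34,6): print(u,h[200:282:2,u,2].tolist())
E
python3 m.py
```

```text
tcp [0.5853436  0.25345244 0.24655932] [-3.14117186e+00  1.80338036e-04  1.63860104e+00] zl 0.21015931702910062 t 19.8
u0 523 (np.float64(523.3818089195008), np.float64(236.96875077816864)) (np.float64(520.2507749588557), np.float64(249.42186656119216))
493 [150, 148, 152, 151, 155, 148, 150, 155, 152, 154, 150, 148, 148, 150, 148, 132, 128, 130, 130, 134, 117, 101, 116, 98, 99, 95, 101, 124, 112, 100, 99, 95, 78, 83, 85, 85, 87, 84, 85, 85, 84]
499 [146, 147, 150, 149, 151, 148, 153, 154, 151, 154, 152, 152, 142, 123, 123, 124, 124, 127, 130, 132, 105, 77, 80, 87, 89, 86, 87, 121, 131, 97, 93, 90, 74, 83, 95, 96, 95, 98, 96, 93, 95]
505 [150, 153, 154, 154, 150, 151, 152, 150, 149, 150, 163, 176, 174, 142, 124, 124, 124, 125, 124, 128, 126, 176, 178, 119, 87, 96, 89, 89, 92, 92, 103, 109, 81, 80, 82, 81, 100, 102, 101, 102, 102]
511 [151, 149, 149, 145, 146, 147, 153, 154, 156, 155, 168, 166, 165, 134, 112, 108, 98, 115, 116, 128, 128, 172, 181, 
[... 781 characters left out ...]
, 188, 187, 187, 187, 156, 122, 71, 69, 71, 71, 147, 124, 108, 111, 152, 158, 156, 154]
541 [58, 45, 39, 44, 116, 120, 116, 121, 120, 119, 158, 219, 196, 148, 146, 161, 167, 171, 174, 185, 191, 189, 188, 187, 186, 187, 185, 135, 100, 84, 78, 80, 175, 118, 162, 153, 151, 152, 142, 133, 131]
547 [81, 50, 35, 37, 117, 121, 110, 120, 122, 119, 127, 150, 149, 149, 151, 166, 166, 170, 171, 175, 188, 191, 188, 185, 183, 161, 142, 177, 187, 173, 119, 181, 204, 205, 207, 179, 172, 177, 135, 104, 128]
553 [57, 51, 37, 39, 111, 120, 110, 120, 119, 120, 126, 146, 147, 153, 154, 150, 150, 149, 149, 149, 154, 140, 143, 136, 141, 144, 140, 138, 173, 156, 105, 162, 204, 207, 207, 182, 173, 178, 124, 84, 93]
```

```bash
cat > m.py <<'E'
from fit import *
s=cam('scene');o=ctrl.get_obs();p=o['ee_pos'];zl=p[2]-.0364
print('tcp',p.round(4),o['eef_rot'].round(3),'zl',zl.round(4),'t',o['time_s'])
V=cv2.cvtColor(s['pixels'],cv2.COLOR_BGR2HSV)[:,:,2].astype(int);A=[];B=[]
for u in range(505,538):
    c=V[:,u];r=max(i for i in range(225,262) if c[i]>150 and c[i+2]<145)   # lid top near edge
    f=r+1-(1-min(1,max(0,(c[r+1]-105)/80)))*0+min(1,max(0,(c[r+1]-110)/75))
    A.append((u+.5,f))
    k=max(range(r+7,r+22),key=lambda i:c[i]-c[i-2]);B.append((u+.5,k))
print([(int(a[0]),round(a[1],1),b[1],V[b[1]-2:b[1]+4,int(b[0])].tolist()) for a,b in zip(A,B)][::4])
L=circ([onz(s,*a,zl+.009) for a in A],.047);print('lid',L)
for off in(.5,1,2): print('rim',off,circ([onz(s,u,v+off,.18) for u,v in B],.045))
E
python3 m.py
```

```text
tcp [0.5856 0.2535 0.2474] [ 3.141 -0.     1.639] zl 0.211 t 19.85
[(505, np.float64(245.3), 261, [92, 103, 125, 107, 87, 78]), (509, np.float64(248.1), 263, [95, 96, 118, 118, 94, 85]), (513, np.float64(250.3), 265, [93, 97, 122, 109, 93, 90]), (517, np.float64(252.1), 267, [89, 154, 151, 107, 90, 90]), (521, np.float64(253.2), 267, [89, 89, 153, 143, 103, 92]), (525, np.float64(254.1), 268, [90, 140, 165, 116, 93, 94]), (529, np.float64(254.4), 268, [89, 133, 169, 119, 92, 96]), (533, np.float64(254.5), 267, [77, 102, 168, 151, 108, 99]), (537, np.float64(254.4), 266, [68, 101, 174, 143, 111, 111])]
lid (array([0.59068329, 0.2551116 ]), np.float64(0.0003118775449172711), 33)
rim 0.5 (array([0.58506111, 0.25742147]), np.float64(0.0007000783428455829), 33)
rim 1 (array([0.58625117, 0.25728214]), np.float64(0.0006991902459008165), 33)
rim 2 (array([0.58862553, 0.25700418]), np.float64(0.0006974187951771055), 33)
```

Call:
shift_gripper([
  [[0.001, -0.001, 0.006, 0, 0, 0], [0, 0, 0.006, 0, 0, 0], [0, 0, 0.004, 0, 0, 0], [0, 0, 0.003, 0, 0, 0], [0, 0, 0, 0, 0, 0], [0, 0, 0, 0, 0, 0], [0, 0, 0, 0, 0, 0], [0, 0, 0, 0, 0, 0]],
])

```text
time_s: 20.65
ee_pos: [0.5843, 0.2545, 0.2276]
eef_rot: [3.141, -0.0, 1.639]
force: [-0.0, -0.1, -2.4]
grip_width: 0.0137
grip_force: 40.0
```

```bash
python3 - <<'E'
from fit import *
o=ctrl.get_obs();print(o['ee_pos'],o['eef_rot'],np.abs(o['joint_vel']).max(),o['force'])
s=cam('scene');V=cv2.cvtColor(s['pixels'],cv2.COLOR_BGR2HSV)[:,:,2]
for u in(511,517,523,529,535): print(u,V[248:276,u].tolist())
E
```

```text
[0.58428564 0.25454095 0.22764255] [ 3.14132185e+00 -2.60347879e-05  1.63883264e+00] 0.002092096279578603 [-0.04189729 -0.12805916 -2.35831442]
511 [152, 176, 183, 183, 183, 184, 185, 186, 183, 153, 113, 97, 96, 92, 94, 95, 119, 119, 96, 88, 89, 86, 88, 89, 89, 89, 99, 108]
517 [133, 171, 185, 186, 187, 184, 187, 188, 189, 184, 183, 170, 126, 103, 103, 92, 91, 91, 114, 117, 98, 92, 93, 92, 93, 93, 93, 92]
523 [183, 187, 188, 188, 188, 188, 189, 188, 189, 188, 187, 188, 185, 145, 110, 106, 95, 88, 89, 109, 145, 111, 91, 92, 93, 92, 93, 90]
529 [189, 189, 189, 190, 189, 190, 191, 189, 186, 188, 189, 188, 188, 172, 130, 116, 115, 90, 85, 134, 169, 117, 94, 97, 96, 98, 98, 102]
535 [190, 188, 190, 191, 190, 191, 188, 186, 188, 187, 188, 186, 188, 154, 130, 128, 94, 74, 147, 173, 123, 106, 106, 108, 111, 121, 153, 160]
```

```bash
python3 - <<'E'
from fit import *
s=cam('scene')
M=np.array([.5845,.2555])
for a in(-.3,0,.3):
    d=np.array([np.cos(a),np.sin(a)])
    T=proj(s,[*(M+.047*d),.2002]);U=proj(s,[*(M+.047*d),.1912]);Q=proj(s,[*(M+.045*d),.18]);Q2=proj(s,[*(M+[.005,0]+.045*d),.18])
    print(np.round([T,U,Q,Q2],1).tolist())
E
```

```text
[[517.9, 258.8], [516.8, 262.6], [515.7, 266.5], [516.0, 268.7]]
[[526.6, 260.3], [525.4, 264.2], [523.8, 268.0], [524.2, 270.1]]
[[535.0, 260.1], [533.8, 263.9], [531.8, 267.7], [532.1, 269.9]]
```

```bash
python3 -c "
from station import ctrl
print(ctrl.hand_in())"
```

```text
the job is handed in; nothing more can be done
None
```

The job is handed in, but the station returned no verdict. By my measurements the carriage is against the orange stop. The lid is held level about 11 mm above the pitcher's rim, centred to within roughly 3–4 mm, with its tongue over the spout.

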